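# Show the hidden connector to the bench camera in an inspection mirror

## Task

The bench camera looks straight down past the near face of the round circuit board that stands upright in its holder, so it cannot see the connector in the middle of that face. Take the middle-sized of the three inspection mirrors from the tool rest and hold its glass straight below the camera lens, level with the connector, angled half-way between the lens and the connector (glass leaning 45 degrees, facing up and towards the board) so that the connector shows in the mirror to the camera. Do not touch the board, its holder or the camera stand, leave the other mirrors and the rest of the desk as they are, and finish while still holding the mirror there steadily in the gripper.

Things in the scene. Friction and masses are not known exactly. Their poses are not given: they have to be found in the camera images.
- mirror_b_grip (a point): The MIDDLE one of three look-alike inspection mirrors, round head 40 mm across, about 106 g. The point is the centre of its black grip (130 mm long, 14 x 14 mm section), 52 mm above the desk on the rest; x runs along the grip towards the head, z is up. A thin stem leads to the head's swivel pin, on the grip's axis 145 mm ahead of this point, parallel to y. The mirror balances 30 mm ahead of this point.
- mirror_b_glass (a point): Centre of the glass of the middle mirror, 10 mm ahead of the swivel pin along the glass normal; z points out of the glass (reflecting side), y is parallel to the grip's y. The head is a disc 40 mm across and 4 mm thick, behind this point.
- mirror_b_swivel (a joint): Swivel of the middle mirror's head: 0 when the glass faces straight ahead along the grip's x, growing as the glass turns up towards the grip's z (rad, stops at -0.3 and 1.3). Stiff (0.12 N m of friction): it stays where it was last left, 0.45 to 0.95, different each time.
- mirror_a_grip (a point): The SMALL one of three look-alike inspection mirrors, round head 28 mm across, about 101 g. The point is the centre of its black grip (130 mm long, 14 x 14 mm section), 52 mm above the desk on the rest; x runs along the grip towards the head, z is up.
- mirror_c_grip (a point): The LARGE one of three look-alike inspection mirrors, round head 52 mm across, about 113 g. The point is the centre of its black grip (130 mm long, 14 x 14 mm section), 52 mm above the desk on the rest; x runs along the grip towards the head, z is up.
- mirror_b: The whole middle mirror, head included; origin and axes as for its grip.
- tool_rest: Fixed grey aluminium tool rest, foot 120 x 235 x 10 mm, origin under its centre, x along the grips on it, heads out beyond its +x side. Two rails (8 mm thick, 48 mm either side of the centre, tops 45 mm, teeth 55 mm above the desk) carry the grips 75 mm apart in notches 17 mm wide, shuffled; the fingers fit down between the rails.
- camera_stand: Fixed camera stand: grey foot plate 260 x 200 x 12 mm, origin under its centre, x from the camera towards the board. A column 100 mm along +x and 75 mm along -y of it rises 472 mm; a boom at 415 mm carries the camera, an upright white cylinder up to 50 mm across, its black lens barrel (30 mm) below.
- lens (a point): Centre of the camera lens, the camera's lower end, 320 mm above the desk, 30 mm to the -x side of the stand's centre. The camera looks straight down.
- board_holder: Fixed board holder on the foot plate; origin 12 mm above the desk, straight below the connector's mouth, axes as the stand's. Foot 70 x 100 x 18 mm, 17 mm of it on the -x side; two black uprights, up to 179 mm above the desk and 96 mm apart over all, grip the round green board (76 mm across, upright, centre 162 mm above the desk).
- connector (a point): Centre of the mouth of the white connector (13 mm wide, 11 mm high, 8 mm off the board) amid the board's near face, 162 mm above the desk. x points from here into the board, y level along the board, z up. The vertical line through the lens passes 42 to 52 mm in front of it (-x side), not offset sideways.
- paper_cup: White paper cup, bystander, 80 mm across, 95 mm high; origin under its centre.
- calculator: Pocket calculator, bystander, 155 x 78 x 16 mm; origin under its centre.
- mouse: Black computer mouse, bystander, 105 x 60 x 32 mm; origin under its centre.
- battery: Silver battery pouch, bystander, 52 x 34 x 7 mm, lying between the robot and the equipment; origin under its centre.
- breadboard: White breadboard with a sensor on it, bystander, 165 x 55 mm, 30 mm high; origin under its centre.
- screwdriver: Screwdriver lying on the desk, bystander, 160 mm long, handle to its -x; origin under it.
- antenna: Short black antenna with a brass end, bystander, 125 x 9 x 9 mm; origin under its centre.
Mind the look-alikes: they are no part of the job. What is shaped like the mirror_b but yellow is not meant.

How it is judged:
By the outcome, as a careful person would: the job done as asked, in the order asked, and still so for the second after the job is handed in, while the arm keeps its last pose, push and grip.
It also fails if it takes over 40 s, if anything falls off the work surface, if the arm or the gripper's body presses on something with over 40 N, if the wrist force passes 120 N, or if a joint passes its speed limit or range.

## Robot

A 6-joint arm with a two-finger parallel gripper is mounted at the origin on the work surface. World frame = base frame: x ahead of the robot, y to its left, z up, the work surface at z = 0. Lengths are in mm, angles in rad, forces in N, time in s.
With the tool pointing down it reaches from about 350 to 975 mm from the base axis. Payload 7.1 kg.
Tool frame: the origin (TCP) lies at the very end of the fingers, on their centre line; the grasp point (between the pads) lies 19 mm behind it (ctrl.tcp_to_grasp is the distance from the TCP to the grasp point, in mm); z points along the fingers, x is the direction in which the jaws open and shut, and the axes are right-handed (so a half turn about z gives the same grasp; the last joint's range is limited). The gripper opens to 88 mm and grips with 3 to 60 N. Pads are 20 mm wide; open, the fingers measure 115 mm over their backs; the gripper's body (75 mm by 178 mm) begins 61 mm behind the grasp point.
Start: joints at [-1.142, 0.423, 1.63, -0, 1.089, -0.019], TCP at [270.629, -563.351, 222.675] pointing down, gripper open.
Joint ranges: [-3, 3], [-0.9, 2.11], [0.09, 2.58], [-1.31, 4.45], [0.11, 2.69], [-2.54, 2.54]. Speed limits (rad/s): [2.39, 2.39, 3.01, 3.14, 3.14, 3.14].

## Interface

Orientations are given as a rotation vector (axis times angle).
In Python, from workcell import get_obs, viewer, ctrl, masks_of gives the robot as it stands. The module is installed in compiled form; this text tells all that it offers.
- The arm moves only by the shell command python3 -m inch 'ROWS'. ROWS is JSON, a list of rows, each an object of numbers: "tx", "ty", "tz": the shift along the tool's x, y, z in cm; "ax", "ay", "az": the turn, a rotation vector about the tool's x, y, z in degrees; "jaw": the opening, from 0 (shut) to 1 (fully open). In form: [{"tx": .., "ty": .., "tz": .., "ax": .., "ay": .., "az": .., "jaw": ..}, ...]. A call has 1 to 12 rows; each row shifts and turns the commanded pose from where the row before left it, along the tool's axes as they then stand; what a row does not reach is not made up. A row lasts 1/8 s, in which the tool goes at most 62.5 mm and 10.7 degrees, less where a joint would pass 70% of its speed; a pose out of reach is approached as far as the arm can. A call is refused whole if a number of a shift passes 6.25 or a number of a turn 10.7, either way. A call with a gripper value outside its range is refused whole. The fingers move at their own pace and stop on an object; the grip force is fixed at half the most. Time passes only in rows, so rows that do not move let the fingers close. It gives the time, the measured TCP pose, the force and the opening at its end, in the units of the state.
- get_obs(): the state, without advancing time (a new reading comes with each control period).
- viewer.get_image(name): name is "scene" or "top" or "wrist"; returns (picture, depth): 400x640x3 uint8, red, green, blue; 400x640 float32, mm along the optical axis (not along the pixel's ray), 0 where there is no reading.
- viewer.get_calibration(name): a dict with "fx", "fy", "cx", "cy" (pixels), "rvec" (rotation vector, rad) and "tvec" (3), from world to camera coordinates, as OpenCV has them. Camera axes: x right, y down, z forward; pixel columns grow to the right and rows downward; lengths in mm; the calibration is good to about 2 mm. A picture is of the moment at which its call begins: read the wrist's pose just before it. get_calibration takes no time and is no camera call; for the wrist camera it gives the pose at the moment of the call.
- ctrl.close_job(): hands the job in, once; it reports no verdict.
Trained networks look in the newest picture that a camera, given by its name, has taken for a name from the list of things; names that differ only in an ending like _2 or _b are one class to them, and where a whole thing is asked for, a point or a joint stands for the part that bears it (a point fixed in the world has none). Each returns a list of dicts, best first, with "score" (0 to 1); they miss things now and then, are a little off and sometimes report something else, mostly with a low value. They report only what shows in the picture. A call takes as long as a camera call. They do not tell look-alikes from the thing itself.
- masks_of(camera, thing): "pixels" (400x640 bool, what is visible of it) and "location" ([column, row] in pixels, amid what is visible of it).
The state is a dict: "t": time; "qpos": joint angles; "qvel": joint speeds; "joint_torque": joint torques, N m; "ee_pos": TCP position; "orientation": TCP orientation; "ft_force": force on the tool from outside, world axes, zero at the start; "moment": the same for the moment, N m; "width": finger opening in mm.
Only numpy, scipy, OpenCV 4.12 (cv2) and the standard library are available. Lean on these libraries where they do the work, as an engineer would, in place of code of your own. Each camera call takes 0.05 s, during which the arm holds its last target. There are 200 camera calls.

## Working session

There is one attempt and no reset: what is moved stays moved. The work goes in short steps, Python scripts to look and compute and a shell command to move; the robot and the scene stay as the last step left them, time stands still between calls to the robot, and variables do not carry over. Pictures are saved under pics/ and viewed, about 8 in all and at most 12, crops included, and the job is handed in when it is done.

```bash
mkdir -p pics
cat > h.py <<'E'
import numpy as np, cv2
from scipy.spatial.transform import Rotation as R
from workcell import get_obs, viewer, ctrl, masks_of
def cal(n):
    c=viewer.get_calibration(n); return c, R.from_rotvec(np.ravel(c["rvec"])).as_matrix(), np.ravel(c["tvec"])
def cloud(n,d,cc=None):
    c,Rm,t=cc or cal(n)
    v,u=np.mgrid[:400,:640]
    P=np.stack([(u-c["cx"])/c["fx"]*d,(v-c["cy"])/c["fy"]*d,d],-1)
    return (P-t)@Rm
def atz(n,px,z,cc=None):
    c,Rm,t=cc or cal(n)
    r=Rm.T@np.array([(px[0]-c["cx"])/c["fx"],(px[1]-c["cy"])/c["fy"],1]); o=-Rm.T@t
    return o+r*(z-o[2])/r[2]
def save(n,im): cv2.imwrite("pics/"+n+".png",cv2.cvtColor(im,cv2.COLOR_RGB2BGR))
E
python3 - <<'E'
from h import *
out=[]
for n in("scene","top"):
    im,d=viewer.get_image(n); np.savez(n,im=im,d=d); out.append(im)
    P=cloud(n,d)
    for th in ["mirror_b_grip","mirror_b_glass","mirror_b","tool_rest","camera_stand","lens","board_holder","connector"]:
        for m in masks_of(n,th)[:4]:
            u,v=np.round(m["location"]).astype(int); q=P[m["pixels"]&(d>0)]
            print(n,th,round(m["score"],2),(u,v),m["pixels"].sum(),np.median(q,0).round() if len(q) else None)
save("scene",out[0]);save("top",out[1])
print(get_obs())
E
```

```text
scene mirror_b_grip 0.63 (np.int64(443), np.int64(323)) 256 [650. 530.  17.]
scene mirror_b_grip 0.61 (np.int64(377), np.int64(272)) 282 [588. 265.  57.]
scene mirror_b_glass 0.47 (np.int64(452), np.int64(289)) 54 [522. 522.  23.]
scene mirror_b 0.82 (np.int64(377), np.int64(268)) 217 [576. 264.  58.]
scene mirror_b 0.78 (np.int64(442), np.int64(325)) 203 [659. 531.  17.]
scene mirror_b 0.69 (np.int64(262), np.int64(252)) 4163 [ 727. -114.   13.]
scene tool_rest 0.64 (np.int64(385), np.int64(261)) 1858 [518. 275.  11.]
scene tool_rest 0.55 (np.int64(353), np.int64(279)) 291 [662. 190.  58.]
scene camera_stand 0.81 (np.int64(264), np.int64(252)) 4014 [ 725. -112.   13.]
scene camera_stand 0.51 (np.int64(228), np.int64(190)) 329 [ 496. -421.   25.]
scene lens 0.69 (np.int64(265), np.int64(255)) 3778 [ 727. -110.   13.]
scene lens 0.58 (np.int64(260), np.int64(266)) 824 [ 748. -112.   33.]
scene board_holder 0.81 (np.int64(257), np.int64(269)) 885 [ 749. -110.   32.]
scene connector 0.91 (np.int64(262), np.int64(269)) 838 [ 749. -112.   33.]
scene connector 0.48 (np.int64(367), np.int64
[... 1082 characters left out ...]
5), np.int64(141)) 552 [ 736. -101.   35.]
{'t': 0.9, 'qpos': array([-1.14201139e+00,  4.23061994e-01,  1.62991417e+00,  1.77850452e-05,
        1.08859983e+00, -1.89686905e-02]), 'qvel': array([-0.00042465, -0.00073772,  0.00046573,  0.00149367,  0.00086535,
        0.00107611]), 'joint_torque': array([-1.39481668e-03, -5.44569969e+01, -2.74046999e+01,  6.43556938e-02,
        1.68187392e-02, -6.83455511e-06]), 'ee_pos': array([ 270.62497115, -563.34770446,  222.69323119]), 'orientation': array([-2.65917825e+00,  1.67282696e+00, -3.54567945e-05]), 'ft_force': array([-0.16879075,  0.22468338, -0.12939031]), 'moment': array([-0.01147351,  0.00326868,  0.00266154]), 'width': 88.14050387726496}
```

Run:
```python
from h import *
a=np.load("scene.npz")["im"];b=np.load("top.npz")["im"]
save("both",np.hstack([cv2.resize(a[130:380,180:500],(800,625))[:300*2,:400*2]]))
x=cv2.resize(b[90:300,150:470],(800,525)); save("topc",x)
```

```text
(no output)
```

View pics/both.png

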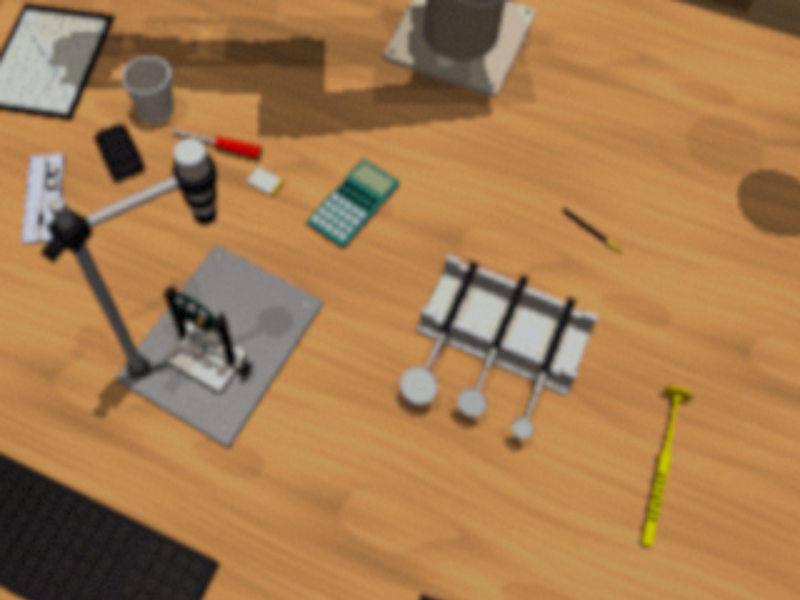

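View pics/topc.png

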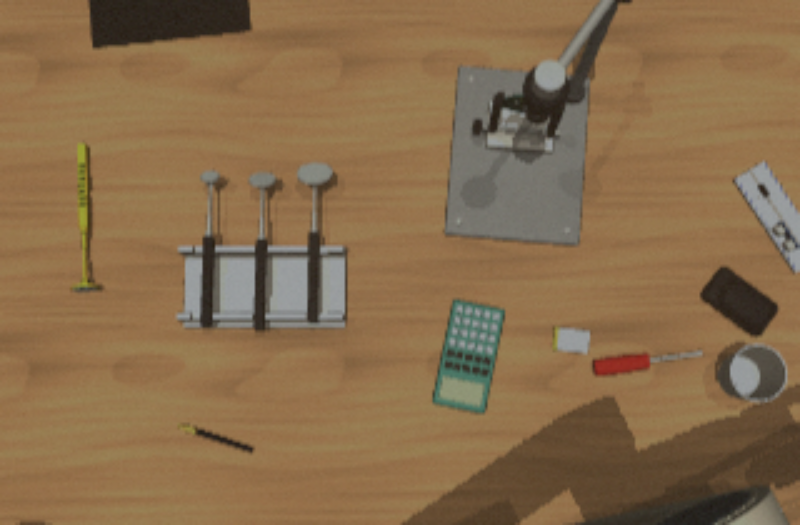

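Left to right in the top crop: the yellow decoy is at (83,215) and does not count. The small mirror's head is at (210,177), the middle at (262,180), the large at (315,175), so the target is the middle one, grip at (261,283). The camera boom and board are at (545,90).

Next I work out rest and stand geometry from the depth already taken.

```bash
cat >> h.py <<'E'
def rows(T0p,T0R,p,Rm,n):
    """equal rows (shift then turn, tool axes) taking pose 0 to pose 1; prints cm/deg per row"""
    w=(T0R.inv()*Rm).as_rotvec()/n
    A=sum((R.from_rotvec(w*k).as_matrix() for k in range(n)))
    s=np.linalg.solve(A,T0R.inv().apply(np.array(p)-T0p))
    print(n,"rows: t(cm)",(s/10).round(3),"a(deg)",np.degrees(w).round(3))
def pose():
    o=get_obs(); return o["ee_pos"],R.from_rotvec(o["orientation"])
def yawR(a): # tool down, tool x at world -y turned by a(deg)
    return R.from_euler("z",a,degrees=True)*R.from_matrix(np.array([[0,-1,0],[-1,0,0],[0,0,-1]]).T)
E
python3 - <<'E'
from h import *
for n in("top","scene"):
    z=np.load(n+".npz"); d=z["d"]; P=cloud(n,d); g=z["im"].astype(int)
    x,y,h=P[...,0],P[...,1],P[...,2]; ok=d>0
    m=ok&(x>500)&(x<850)&(y>-260)&(y<40)&(abs(h-13)<5); Q=P[m]
    # keep grey
    c=g[m]; Q=Q[(c.max(1)-c.min(1))<25]
    r=cv2.minAreaRect(Q[:,:2].astype(np.float32)); print(n,"plate",r)
    for y0 in (190,265,340):
        m=ok&(abs(y-y0)<25)&(h>52)&(h<66)&(g.max(-1)<75)&(x>400)&(x<640); Q=P[m]
        if len(Q)>20:
            k=np.polyfit(Q[:,0],Q[:,1],1); print(" grip",y0,len(Q),"x",Q[:,0].min().round(),Q[:,0].max().round(),"slope",np.degrees(np.arctan(k[0])).round(2),"y@540",np.polyval(k,540).round(1),"z",np.median(Q[:,2]).round(1))
    m=ok&(x>560)&(x<720)&(y>-180)&(y<-60)&(h>300)&(h<415); Q=P[m]; print(" cam",len(Q),Q.min(0).round(),Q.max(0).round(), np.median(Q,0).round())
    m=ok&(x>640)&(x<730)&(abs(y-263)<28)&(h>30)&(h<110);Q=P[m]
    if len(Q)>10:
        c0=Q.mean(0);nn=np.linalg.svd(Q-c0)[2][2];print(" head",len(Q),c0.round(1),nn.round(2),Q.min(0).round(),Q.max(0).round())
p,r=pose(); print(r.as_matrix().round(3)); rows(p,r,[424,-112,250],yawR(0),12)
E
```

```text
top plate ((708.7064208984375, -108.3490219116211), (198.50401306152344, 258.4004211425781), 84.1509780883789)
 grip 190 145 x 461.0 587.0 slope -1.56 y@540 191.4 z 60.1
 grip 265 143 x 452.0 577.0 slope -1.01 y@540 265.5 z 59.8
 grip 340 146 x 456.0 586.0 slope -0.95 y@540 340.3 z 59.4
 cam 71 [ 655. -123.  323.] [685. -81. 414.] [ 664. -100.  379.]
 head 62 [661.7 263.6  61.7] [-0.66 -0.06 -0.75] [643. 244.  42.] [680. 284.  79.]
scene plate ((713.622314453125, -108.72008514404297), (197.19952392578125, 255.62948608398438), 83.99613952636719)
 grip 190 83 x 464.0 588.0 slope -0.91 y@540 190.7 z 58.1
 grip 265 79 x 458.0 579.0 slope -0.98 y@540 265.1 z 57.8
 grip 340 92 x 462.0 586.0 slope -1.04 y@540 339.2 z 58.5
 cam 179 [ 666. -126.  320.] [720. -83. 415.] [696. -95. 378.]
 head 103 [668.  262.7  58.5] [0.65 0.05 0.75] [641. 243.  40.] [682. 281.  75.]
[[ 0.433 -0.901  0.   ]
 [-0.901 -0.433 -0.   ]
 [ 0.    -0.    -1.   ]]
12 rows: t(cm) [-3.372 -2.162 -0.228] a(deg) [-0.    -0.     2.138]
```

```bash
python3 -m inch '[{"tx":-3.4,"ty":-2.2,"tz":-0.6,"az":2.1},{"tx":-3.4,"ty":-2.2,"tz":-0.6,"az":2.1},{"tx":-3.4,"ty":-2.2,"tz":-0.6,"az":2.1},{"tx":-3.4,"ty":-2.2,"tz":-0.6,"az":2.1},{"tx":-3.4,"ty":-2.2,"tz":-0.6,"az":2.1},{"tx":-3.4,"ty":-2.2,"tz":-0.6,"az":2.1},{"tx":-3.4,"ty":-2.2,"tz":0,"az":2.1},{"tx":-3.4,"ty":-2.2,"tz":0,"az":2.1},{"tx":-3.4,"ty":-2.2,"az":2.1},{"tx":-3.4,"ty":-2.2,"az":2.1},{"tx":-3.4,"ty":-2.2,"az":2.1},{"tx":-3.4,"ty":-2.2,"az":2.1,"jaw":0.5}]'
python3 - <<'E'
from h import *
im,d=viewer.get_image("wrist"); cc=cal("wrist"); np.savez("w1",im=im,d=d); save("w1",im)
print("cam at",(-cc[1].T@cc[2]).round(), "axis",cc[1][2].round(2))
p,r=pose(); print(p.round(1),r.as_matrix().round(3))
rows(p,r,[525,264.5,200],yawR(-1),12)
E
```

```text
cam at [ 334. -532.  384.] axis [-0.23 -0.11 -0.97]
[ 270.6 -563.4  222.7] [[ 0.433 -0.901  0.   ]
 [-0.901 -0.433 -0.   ]
 [ 0.     0.    -1.   ]]
12 rows: t(cm) [-6.273 -3.698  0.189] a(deg) [ 0.    -0.     2.221]$[0]: bad value
```

View pics/w1.png

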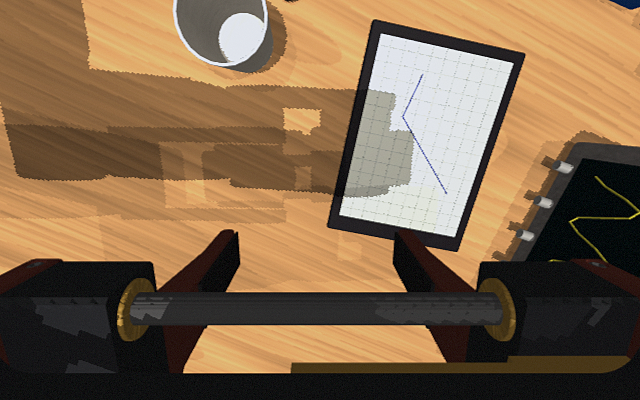

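The picture is from the start pose, because the call was refused: every row needs all the fields. It shows only the cup and the notebook, and the wrist camera sits on the tool's −y side.

```bash
python3 -m inch '[{"tx":-3.4,"ty":-2.2,"tz":-0.6,"ax":0,"ay":0,"az":2.1,"jaw":0.5},{"tx":-3.4,"ty":-2.2,"tz":-0.6,"ax":0,"ay":0,"az":2.1,"jaw":0.5},{"tx":-3.4,"ty":-2.2,"tz":-0.6,"ax":0,"ay":0,"az":2.1,"jaw":0.5},{"tx":-3.4,"ty":-2.2,"tz":-0.6,"ax":0,"ay":0,"az":2.1,"jaw":0.5},{"tx":-3.4,"ty":-2.2,"tz":-0.6,"ax":0,"ay":0,"az":2.1,"jaw":0.5},{"tx":-3.4,"ty":-2.2,"tz":0,"ax":0,"ay":0,"az":2.1,"jaw":0.5},{"tx":-3.4,"ty":-2.2,"tz":0,"ax":0,"ay":0,"az":2.1,"jaw":0.5},{"tx":-3.4,"ty":-2.2,"tz":0,"ax":0,"ay":0,"az":2.1,"jaw":0.5},{"tx":-3.4,"ty":-2.2,"tz":0,"ax":0,"ay":0,"az":2.1,"jaw":0.5},{"tx":-3.4,"ty":-2.2,"tz":0,"ax":0,"ay":0,"az":2.1,"jaw":0.5},{"tx":-3.4,"ty":-2.2,"tz":0,"ax":0,"ay":0,"az":2.1,"jaw":0.5},{"tx":-3.4,"ty":-2.2,"tz":0,"ax":0,"ay":0,"az":2.1,"jaw":0.5}]'
python3 - <<'E'
from h import *
im,d=viewer.get_image("wrist"); cc=cal("wrist"); np.savez("w2",im=im,d=d,c=np.array(cc,dtype=object)); save("w2",im)
print("cam at",(-cc[1].T@cc[2]).round(), "axis",cc[1][2].round(2))
p,r=pose(); print(p.round(1),r.as_matrix().round(3))
rows(p,r,[525,264.5,200],yawR(-1),10)
E
```

```text
t: 2.45
ee_pos: [426.5, -105.7, 253.0]
orientation: [-2.229, 2.214, -0.001]
ft_force: [0.7, 0.5, -0.6]
width: 43.8
cam at [ 498. -103.  415.] axis [-0.26 -0.   -0.97]
[ 428.5 -103.1  253.1] [[ 0.006 -1.     0.002]
 [-1.    -0.006  0.001]
 [-0.001 -0.002 -1.   ]]
10 rows: t(cm) [-3.681 -0.948  0.535] a(deg) [-0.013  0.008  0.134]
```

View pics/w2.png

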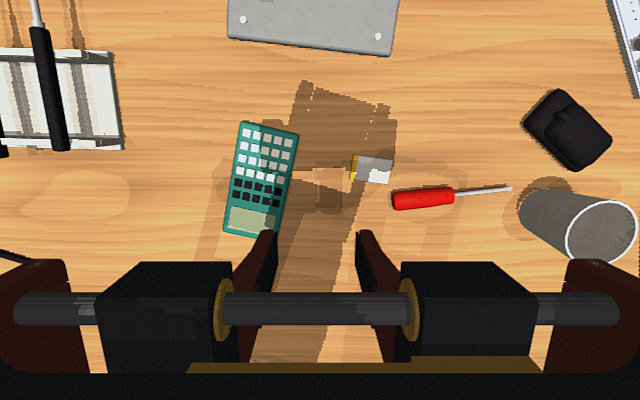

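The wrist view shows the foot plate's near edge, with corners at about (227,40) and (392,56). That gives a check on the stand pose. I go on to hover over the mirror.

```bash
python3 - <<'E'
from h import *
cc=cal("wrist")
a=atz("wrist",(228,40),10,cc);b=atz("wrist",(392,56),10,cc);print("near corners",a.round(1),b.round(1),"len",np.linalg.norm(a-b).round(1))
u=(a-b)/np.linalg.norm(a-b); x=np.array([u[1],-u[0],0]);c=(a+b)/2+130*x
print("yaw",np.degrees(np.arctan2(x[1],x[0])).round(2),"centre",c.round(1),"lens",(c-30*x).round(1))
E
python3 -m inch '[{"tx":-3.7,"ty":-0.9,"tz":0.5,"ax":0,"ay":0,"az":0.1,"jaw":0.5},{"tx":-3.7,"ty":-0.9,"tz":0.5,"ax":0,"ay":0,"az":0.1,"jaw":0.5},{"tx":-3.7,"ty":-0.9,"tz":0.5,"ax":0,"ay":0,"az":0.1,"jaw":0.5},{"tx":-3.7,"ty":-0.9,"tz":0.5,"ax":0,"ay":0,"az":0.1,"jaw":0.5},{"tx":-3.7,"ty":-1,"tz":0.5,"ax":0,"ay":0,"az":0.1,"jaw":0.5},{"tx":-3.7,"ty":-1,"tz":0.5,"ax":0,"ay":0,"az":0.1,"jaw":0.5},{"tx":-3.7,"ty":-1,"tz":0.5,"ax":0,"ay":0,"az":0.1,"jaw":0.5},{"tx":-3.7,"ty":-1,"tz":0.5,"ax":0,"ay":0,"az":0.1,"jaw":0.5},{"tx":-3.7,"ty":-1,"tz":0.5,"ax":0,"ay":0,"az":0.1,"jaw":0.5},{"tx":-3.5,"ty":-1,"tz":0.5,"ax":0,"ay":0,"az":0.1,"jaw":0.5},{"tx":0,"ty":0,"tz":0,"ax":0,"ay":0,"az":0,"jaw":0.5}]'
python3 - <<'E'
from h import *
p,r=pose(); print(p.round(1),r.as_matrix().round(3))
im,d=viewer.get_image("wrist"); cc=cal("wrist"); np.savez("w3",im=im,d=d); save("w3",im)
P=cloud("wrist",d,cc); x,y,h=P[...,0],P[...,1],P[...,2]; ok=d>0
m=ok&(abs(y-265)<25)&(h>52)&(h<66)&(im.max(-1)<75)&(x>530)&(x<600); Q=P[m]
k=np.polyfit(Q[:,0],Q[:,1],1); print("grip",len(Q),Q.min(0).round(),Q.max(0).round(),"slope",np.degrees(np.arctan(k[0])).round(2),"y@540",np.polyval(k,540).round(1),"z",np.median(Q[:,2]).round(1))
m=ok&(x>638)&(x<700)&(abs(y-263)<28)&(h>35)&(h<110);Q=P[m];c0=Q.mean(0)
nn=np.linalg.svd(Q-c0)[2][2];s=abs((Q-c0)@nn)
Q=Q[s<3];c0=(Q.min(0)+Q.max(0))/2;nn=np.linalg.svd(Q-Q.mean(0))[2][2];nn*=np.sign(nn[2])
print("head",len(Q),c0.round(1),Q.mean(0).round(1),nn.round(3),"elev",np.degrees(np.arcsin(nn[2])).round(1),Q.min(0).round(),Q.max(0).round(),"resid",np.std((Q-Q.mean(0))@nn).round(2))
E
```

```text
near corners [590.    3.6  10. ] [ 573.6 -193.9   10. ] len 198.2
yaw -4.75 centre [ 711.4 -105.9   10. ] lens [ 681.5 -103.4   10. ]
t: 3.88
ee_pos: [522.2, 262.8, 202.2]
orientation: [-2.214, 2.229, 0.0]
ft_force: [-1.3, -0.5, 0.3]
width: 43.8
[522.2 262.8 202.2] [[-0.007 -1.     0.   ]
 [-1.     0.007  0.   ]
 [-0.    -0.    -1.   ]]
grip 680 [530. 258.  55.] [580. 272.  61.] slope -1.5 y@540 265.2 z 58.0
head 658 [665.8 262.8  57.8] [667.6 262.6  57.5] [ 0.7   -0.011  0.714] elev 45.5 [652. 243.  44.] [680. 282.  72.] resid 0.82
```

View pics/w3.png

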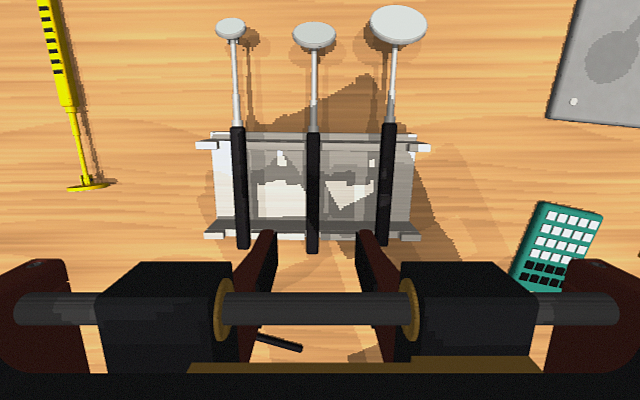

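The close view shows the middle head at (314,36), between the small (230,28) and the large (398,25). Its measured width is 39 mm, so the choice is confirmed. The glass elevation is about 45.5°. Next: descend and grip.

```bash
python3 -m inch '[{"tx":-0.23,"ty":-0.5,"tz":2.8,"ax":0,"ay":0,"az":0.7,"jaw":0.5},{"tx":0,"ty":-0.6,"tz":2.8,"ax":0,"ay":0,"az":0,"jaw":0.5},{"tx":0,"ty":0,"tz":2.8,"ax":0,"ay":0,"az":0,"jaw":0.5},{"tx":0,"ty":0,"tz":2.8,"ax":0,"ay":0,"az":0,"jaw":0.5},{"tx":0,"ty":0,"tz":2.8,"ax":0,"ay":0,"az":0,"jaw":0.5},{"tx":0,"ty":0,"tz":2.0,"ax":0,"ay":0,"az":0,"jaw":0.5},{"tx":0,"ty":0,"tz":0.9,"ax":0,"ay":0,"az":0,"jaw":0.5},{"tx":0,"ty":0,"tz":0,"ax":0,"ay":0,"az":0,"jaw":0.5},{"tx":0,"ty":0,"tz":0,"ax":0,"ay":0,"az":0,"jaw":0.5}]'
python3 -m inch '[{"tx":0,"ty":0,"tz":0,"ax":0,"ay":0,"az":0,"jaw":0},{"tx":0,"ty":0,"tz":0,"ax":0,"ay":0,"az":0,"jaw":0},{"tx":0,"ty":0,"tz":0,"ax":0,"ay":0,"az":0,"jaw":0},{"tx":0,"ty":0,"tz":0,"ax":0,"ay":0,"az":0,"jaw":0},{"tx":0,"ty":0,"tz":0,"ax":0,"ay":0,"az":0,"jaw":0},{"tx":0,"ty":0,"tz":0,"ax":0,"ay":0,"az":0,"jaw":0}]'
```

```text
t: 5.05
ee_pos: [533.6, 263.4, 34.6]
orientation: [-2.196, 2.244, -0.001]
ft_force: [-0.2, -0.2, 0.2]
width: 44.0
t: 5.8
ee_pos: [533.3, 264.8, 34.1]
orientation: [-2.195, 2.244, 0.001]
ft_force: [-1.8, 9.0, 0.8]
width: 13.8
```

```bash
python3 -m inch '[{"tx":0,"ty":0,"tz":-0.5,"ax":0,"ay":0,"az":0,"jaw":0},{"tx":0,"ty":0,"tz":-1,"ax":0,"ay":0,"az":0,"jaw":0},{"tx":0,"ty":0,"tz":-1.5,"ax":0,"ay":0,"az":0,"jaw":0},{"tx":0,"ty":0,"tz":-1.5,"ax":0,"ay":0,"az":0,"jaw":0},{"tx":0,"ty":0,"tz":-1.5,"ax":0,"ay":0,"az":0,"jaw":0},{"tx":0,"ty":0,"tz":-1.5,"ax":0,"ay":0,"az":0,"jaw":0},{"tx":0,"ty":0,"tz":-1.5,"ax":0,"ay":0,"az":0,"jaw":0},{"tx":0,"ty":0,"tz":-1.5,"ax":0,"ay":0,"az":0,"jaw":0},{"tx":0,"ty":0,"tz":-1,"ax":0,"ay":0,"az":0,"jaw":0},{"tx":0,"ty":0,"tz":-0.5,"ax":0,"ay":0,"az":0,"jaw":0},{"tx":0,"ty":0,"tz":0,"ax":0,"ay":0,"az":0,"jaw":0},{"tx":0,"ty":0,"tz":0,"ax":0,"ay":0,"az":0,"jaw":0}]'
cat >> h.py <<'E'
def head(tag):
    p,r=pose()
    im,d=viewer.get_image("wrist"); cc=cal("wrist"); np.savez(tag,im=im,d=d); save(tag,im)
    W=cloud("wrist",d,cc); P=r.inv().apply((W-p).reshape(-1,3)).reshape(W.shape)  # tool frame
    x,y,z=P[...,0],P[...,1],P[...,2]; ok=d>0
    m=ok&(abs(x)<26)&(y<-105)&(y>-170)&(z<20)&(z>-60)
    Q=P[m]
    for _ in range(3):
        c=Q.mean(0);n=np.linalg.svd(Q-c)[2][2];n*=-np.sign(n[2]);Q=Q[abs((Q-c)@n)<2.5]
    box=cv2.minAreaRect((Q-c)[:,[0,1]].astype(np.float32))
    mid=(np.percentile(Q,1,0)+np.percentile(Q,99,0))/2
    print(len(Q),"tool: centre",mid.round(1),"mean",c.round(1),"n",n.round(3),"size",np.ptp(Q,axis=0).round(1))
    print("world: centre",(p+r.apply(mid)).round(1),"n",r.apply(n).round(3),"elev",np.degrees(np.arcsin(r.apply(n)[2])).round(1))
    m=ok&(abs(x)<9)&(y<-14)&(y>-45)&(z<0)&(z>-60)
    g=P[m&(im.max(-1)<80)]
    if len(g)>10: print("grip top in tool",len(g),np.median(g,0).round(1),"slope z/y deg",np.degrees(np.arctan(np.polyfit(g[:,1],g[:,2],1)[0])).round(1),"yaw",np.degrees(np.arctan(np.polyfit(g[:,1],g[:,0],1)[0])).round(1))
    return p,r,mid,n
E
python3 - <<'E'
from h import *
print(get_obs()["width"],get_obs()["ee_pos"].round(1)); head("w4")
E
```

```text
t: 7.3
ee_pos: [532.6, 262.9, 153.1]
orientation: [2.196, -2.245, -0.001]
ft_force: [-0.1, 0.8, -0.9]
width: 13.8
13.774457043857401 [532.6 262.9 153.1]
396 tool: centre [  -0.6 -111.2  -18.8] mean [  -0.6 -111.2  -18.9] n [-0.009 -0.012 -1.   ] size [ 4.7 12.6  4.6]
world: centre [643.8 261.1 171.8] n [0.013 0.009 1.   ] elev 89.1
grip top in tool 1831 [ -0.3 -30.  -23.9] slope z/y deg -0.0 yaw -0.3
```

View pics/w4.png

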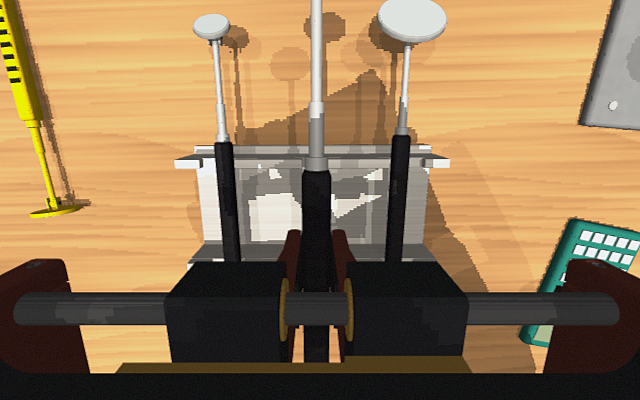

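The mirror is held level in the jaws (grip slope 0°), but the head is out of the wrist view. I refine its geometry from the grip's front end, and the swivel from the earlier wrist picture plus the fixed cameras.

Run:
```python
from h import *
p,r=pose(); cc=cal("wrist"); z=np.load("w4.npz"); W=cloud("wrist",z["d"],cc)
P=r.inv().apply((W-p).reshape(-1,3)).reshape(W.shape); im=z["im"]
m=(z["d"]>0)&(abs(P[...,0])<9)&(abs(P[...,2]+24)<5)&(im.max(-1)<70)&(P[...,1]<-14)
print("front end tool y",np.percentile(P[m][:,1],[0,1,3]).round(1))
def fit(Q,lab):
    for t in (4,2.5,2,2):
        c=np.median(Q,0);n=np.linalg.svd(Q-Q.mean(0))[2][2];n*=np.sign(n[2]);Q=Q[abs((Q-Q.mean(0))@n)<t]
    mid=(np.percentile(Q,1,0)+np.percentile(Q,99,0))/2
    print(lab,len(Q),mid.round(1),n.round(3),"elev",np.degrees(np.arctan2(n[2],np.hypot(*n[:2]))).round(1),np.ptp(Q,axis=0).round(1))
for n in("top","scene"):
    im,d=viewer.get_image(n); np.savez(n+"2",im=im,d=d); C=cloud(n,d)
    x,y,h=np.moveaxis(C,-1,0)
    m=(d>0)&(abs(x-665)<28)&(abs(y-261)<24)&(h>145)&(h<215); fit(C[m],n)
    for rad in(16,):
        c=np.median(C[m],0); k=m&(np.linalg.norm(C-c,axis=-1)<rad); fit(C[k],n+" inner")
```

```text
front end tool y [-47.5 -47.1 -46.6]
top 41 [665.1 257.9 178.8] [ 0.762 -0.048  0.646] elev 40.2 [25.6 34.  33.3]
top inner 20 [663.4 257.6 179.1] [0.705 0.021 0.708] elev 45.1 [18.4 26.9 18.3]
scene 71 [668.5 259.  176.7] [ 0.745 -0.02   0.667] elev 41.9 [24.4 37.4 29.5]
scene inner 45 [667.8 258.8 176.8] [0.747 0.066 0.661] elev 41.4 [18.1 28.6 22.9]
```

Run:
```python
from h import *
p,r=pose(); c,Rm,t=cal("wrist"); z=np.load("w3.npz"); d=z["d"]
# cam->tool fixed: Xw=Rm^T(Xc-t); tool=r^-1(Xw-p)
v,u=np.mgrid[:400,:640]; X=np.stack([(u-c["cx"])/c["fx"]*d,(v-c["cy"])/c["fy"]*d,d],-1)
T=r.inv().apply(((X-t)@Rm-p).reshape(-1,3))
r3=R.from_rotvec([-2.214,2.229,0]); C=(r3.apply(T)+[522.2,262.8,202.2]).reshape(400,640,3)
cen=np.array([667,262.7,58.5])
print("grip dir +x expected (1,-.022,0)")
for rad in(12,15,17,19):
    m=(d>0)&(np.linalg.norm(C-cen,axis=-1)<rad); Q=C[m]
    for k in range(3):
        q=Q-Q.mean(0); n=np.linalg.svd(q)[2][2]; n*=np.sign(n[2]); Q=Q[abs(q@n)<2]
    print(rad,len(Q),Q.mean(0).round(1),n.round(3),"elev",np.degrees(np.arcsin(n[2])).round(1),"std",np.std((Q-Q.mean(0))@n).round(2))
# ellipse aspect
ys,xs=np.where((d>0)&(np.linalg.norm(C-cen,axis=-1)<24)&(abs((C-Q.mean(0))@n)<3)&(v<60))
el=cv2.fitEllipse(cv2.convexHull(np.stack([xs,ys],1).astype(np.float32))); print("ellipse",el)
o=r3.apply(r.inv().apply(-Rm.T@t-p))+[522.2,262.8,202.2]; ray=(cen-o)/np.linalg.norm(cen-o); print("ray",ray.round(3),"dot from aspect",min(el[1])/max(el[1]))
print("elev from aspect",np.degrees(np.arccos(min(el[1])/max(el[1]))).round(1),"tilt off ray; ray elev",np.degrees(np.arcsin(-ray[2])).round(1),"ray az x",ray[0].round(2))
```

```text
grip dir +x expected (1,-.022,0)
12 292 [667.3 262.8  59.2] [ 0.755 -0.015  0.656] elev 41.0 std 0.37
15 468 [667.3 262.7  59.1] [ 0.754 -0.014  0.657] elev 41.1 std 0.37
17 606 [667.1 262.4  59.3] [ 0.748 -0.016  0.663] elev 41.5 std 0.41
19 710 [666.9 262.5  59.3] [ 0.732 -0.023  0.681] elev 42.9 std 0.54
ellipse ((313.30645751953125, 34.29335403442383), (26.784114837646484, 44.162261962890625), 90.58528900146484)
ray [ 0.238 -0.    -0.971] dot from aspect 0.6064932738307895
elev from aspect 52.7 tilt off ray; ray elev 76.2 ray az x 0.24
```

Run:
```python
from h import *
p,r=pose(); g=np.array([-0.5,-134.5,-24.3])
Rt=R.from_euler("z",-5.4,degrees=True)*R.from_euler("y",-3.3,degrees=True)*yawR(0)
pt=np.array([681,-104.7,162])-Rt.apply(g); print("final TCP",pt.round(1),"now",p.round(1))
pre=pt-70*np.array([np.cos(.094),-np.sin(.094),0])+[0,0,15]
print("pre",pre.round(1)); rows(p,r,pre,Rt,12)
```

```text
final TCP [548.7 -92.7 130. ] now [532.7 263.  153.2]
pre [479.  -86.1 145. ]
12 rows: t(cm) [2.93  0.289 0.062] a(deg) [0.279 0.008 0.346]
```

```bash
python3 -m inch '[{"tx":1.9,"ty":0.3,"tz":0,"ax":0.3,"ay":0,"az":0.3,"jaw":0},{"tx":2.9,"ty":0.3,"tz":0,"ax":0.3,"ay":0,"az":0.3,"jaw":0},{"tx":3.2,"ty":0.3,"tz":0,"ax":0.3,"ay":0,"az":0.3,"jaw":0},{"tx":3.2,"ty":0.3,"tz":0,"ax":0.3,"ay":0,"az":0.4,"jaw":0},{"tx":3.2,"ty":0.3,"tz":0.1,"ax":0.3,"ay":0,"az":0.4,"jaw":0},{"tx":3.2,"ty":0.3,"tz":0.1,"ax":0.3,"ay":0,"az":0.4,"jaw":0},{"tx":3.2,"ty":0.3,"tz":0.1,"ax":0.3,"ay":0,"az":0.4,"jaw":0},{"tx":3.2,"ty":0.3,"tz":0.1,"ax":0.3,"ay":0,"az":0.4,"jaw":0},{"tx":3.2,"ty":0.3,"tz":0.1,"ax":0.3,"ay":0,"az":0.4,"jaw":0},{"tx":3.2,"ty":0.3,"tz":0.1,"ax":0.3,"ay":0,"az":0.4,"jaw":0},{"tx":2.7,"ty":0.3,"tz":0.1,"ax":0.3,"ay":0,"az":0.4,"jaw":0},{"tx":1.6,"ty":0.3,"tz":0,"ax":0,"ay":0,"az":0.1,"jaw":0}]'
python3 -m inch '[{"tx":0,"ty":0,"tz":0,"ax":0,"ay":0,"az":0,"jaw":0},{"tx":0,"ty":0,"tz":0,"ax":0,"ay":0,"az":0,"jaw":0}]'
python3 - <<'E'
from h import *
p,r=pose(); print(r.as_matrix().round(3))
g=np.array([-0.5,-134.5,-24.3]); print("glass now by kinematics",(p+r.apply(g)).round(1))
o=[]
for n in("top","scene","wrist"):
    im,d=viewer.get_image(n); np.savez(n+"3",im=im,d=d); o.append(im)
    if n!="wrist":
        C=cloud(n,d); k=(d>0)&(np.linalg.norm(C-(p+r.apply(g)),axis=-1)<24)
        k&=(C[...,2]>150); Q=C[k]
        if len(Q)>8: print(n,len(Q),((Q.min(0)+Q.max(0))/2).round(1),np.ptp(Q,axis=0).round(1))
c=lambda i,a,b,e,f:cv2.resize(i[a:b,e:f],(400,300))
save("m1",np.vstack([np.hstack([c(o[0],90,240,270,470),c(o[1],170,320,180,380)]),cv2.resize(o[2],(800,500))[:300]]))
E
```

```text
t: 8.95
ee_pos: [476.9, -82.9, 145.3]
orientation: [-2.084, 2.296, -0.063]
ft_force: [-0.6, -0.4, -1.1]
width: 13.6
t: 9.2
ee_pos: [478.2, -80.9, 145.5]
orientation: [-2.086, 2.294, -0.064]
ft_force: [0.2, 0.0, 0.0]
width: 14.1
[[-0.095 -0.994  0.058]
 [-0.995  0.095 -0.003]
 [-0.002 -0.058 -0.998]]
glass now by kinematics [610.6 -93.1 177.5]
top 66 [604.2 -94.1 179.3] [32.7 36.8 33.7]
scene 92 [611.8 -93.9 176.7] [27.7 39.2 29.2]
```

View pics/m1.png

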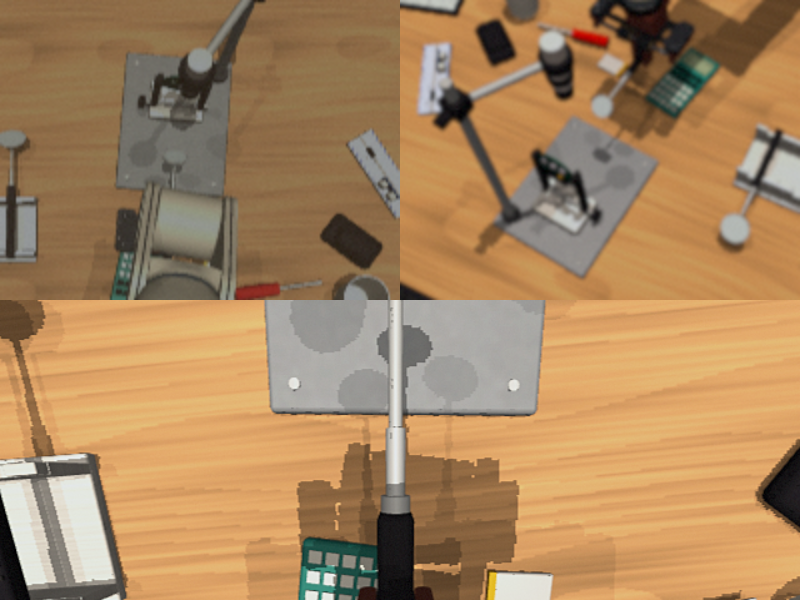

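Panels: in the top view the mirror is short of the lens, and in the scene view it points at the board with free space around it. The wrist view has the plate's near edge well framed, so I use it to fix the stand's pose precisely.

Run:
```python
from h import *
z=np.load("wrist3.npz");d=z["d"];im=z["im"].astype(int);cc=cal("wrist")
C=cloud("wrist",d,cc)
m=(d>0)&(abs(C[...,2]-12)<6)&(im.max(-1)-im.min(-1)<22)&(C[...,0]>560)&(C[...,1]<20)&(C[...,1]>-230)
m=cv2.morphologyEx(m.astype(np.uint8),cv2.MORPH_OPEN,np.ones((5,5)))>0
Q=C[m]; print(len(Q),"z med",np.median(Q[:,2]).round(1))
# refined: per-y-bin min x ; per-x-bin min/max y
yb=np.arange(-185,0,4); xs=[(y+2,Q[(Q[:,1]>=y)&(Q[:,1]<y+4),0].min()) for y in yb if ((Q[:,1]>=y)&(Q[:,1]<y+4)).sum()>5]
xs=np.array(xs); k=np.polyfit(xs[:,0],xs[:,1],1)
for _ in range(3):
    e=xs[:,1]-np.polyval(k,xs[:,0]); s=abs(e)<2.5; k=np.polyfit(xs[s,0],xs[s,1],1)
yaw=-np.arctan(k[0]); 
ux=np.array([np.cos(yaw),np.sin(yaw)]);uy=np.array([-ux[1],ux[0]])
v=Q[:,:2]@uy; f=Q[:,:2]@ux
b=np.arange(f.min()+4,f.max()-4,3); hi=np.median([v[(f>=t)&(f<t+3)].max() for t in b]); lo=np.median([v[(f>=t)&(f<t+3)].min() for t in b])
near=np.median([f[(v>=t)&(v<t+4)].min() for t in np.arange(lo+10,hi-10,4)])
print("yaw",np.degrees(yaw).round(2),"width",(hi-lo).round(1))
lens=(near+100)*ux+(hi+lo)/2*uy; print("lens",lens.round(1),"centre",((near+130)*ux+(hi+lo)/2*uy).round(1))
# bench camera from depth (top): points of the camera body
for n in("top","scene"):
    dd=np.load(n+"3.npz")["d"];c=cal(n);X=cloud(n,dd,c);q=X[(dd>0)&(X[...,2]>325)&(X[...,2]<(480 if n=="top" else 400))&(np.hypot(X[...,0]-681,X[...,1]+105)<45)]
    print(n,len(q),q.min(0).round(),q.max(0).round(),np.median(q,0).round())
    for zc in (162,):
        q=X[(dd>0)&(X[...,2]>120)&(X[...,2]<205)&(abs(X[...,0]-735)<40)&(abs(X[...,1]+110)<60)]; print("  board",len(q),q.min(0).round(),q.max(0).round())
```

```text
18701 z med 11.1Traceback (most recent call last):
  File "<stdin>", line 16, in <module>
    return umr_minimum(a, axis, None, out, keepdims, initial, where)
ValueError: zero-size array to reduction operation minimum which has no identity
```

Run:
```python
from h import *
z=np.load("wrist3.npz");d=z["d"];im=z["im"].astype(int);cc=cal("wrist")
C=cloud("wrist",d,cc)
m=(d>0)&(abs(C[...,2]-12)<6)&(im.max(-1)-im.min(-1)<22)&(C[...,0]>560)&(C[...,1]<20)&(C[...,1]>-230)
n,l,st,_=cv2.connectedComponentsWithStats(cv2.morphologyEx(m.astype(np.uint8),cv2.MORPH_CLOSE,np.ones((25,25))))
m&=(l==1+np.argmax(st[1:,4])); Q=C[m]
m=cv2.morphologyEx(m.astype(np.uint8),cv2.MORPH_OPEN,np.ones((5,5)))>0; Q=C[m]
ps=[]
for y in np.arange(-180,-5,4):
    s=(Q[:,1]>=y)&(Q[:,1]<y+4)
    if s.sum()>5: ps.append((y+2,Q[s,0].min()))
xs=np.array(ps);k=np.polyfit(xs[:,0],xs[:,1],1)
for _ in range(4):
    e=xs[:,1]-np.polyval(k,xs[:,0]); s=abs(e)<2.5+0*e if _ else e<np.percentile(e,70); k=np.polyfit(xs[s,0],xs[s,1],1)
yaw=-np.arctan(k[0]);ux=np.array([np.cos(yaw),np.sin(yaw)]);uy=np.array([-ux[1],ux[0]])
v=Q[:,:2]@uy;f=Q[:,:2]@ux;near=np.median((np.c_[np.polyval(k,xs[s,0]),xs[s,0]])@ux)
h=[];lo=[]
for t in np.arange(near+8,near+70,3):
    s=(f>=t)&(f<t+3)
    if s.sum()>20:h.append(v[s].max());lo.append(v[s].min())
h,lo=np.median(h),np.median(lo)
print(len(Q),"yaw",np.degrees(yaw).round(2),"width",(h-lo).round(1),"lens",((near+100)*ux+(h+lo)/2*uy).round(1))
for n in("top","scene"):
    dd=np.load(n+"3.npz")["d"];c=cal(n);X=cloud(n,dd,c);q=X[(dd>0)&(X[...,2]>325)&(X[...,2]<(480 if n=="top" else 400))&(np.hypot(X[...,0]-681,X[...,1]+105)<45)]
    print(n,len(q),q.min(0).round(),q.max(0).round(),np.median(q,0).round())
    q=X[(dd>0)&(X[...,2]>120)&(X[...,2]<205)&(abs(X[...,0]-735)<40)&(abs(X[...,1]+110)<60)]; print("  board",len(q),q.min(0).round(),q.max(0).round())
```

```text
18701 yaw -5.85 width 196.5 lens [ 680.9 -105.9]
top 376 [ 653. -135.  325.] [719. -81. 467.] [ 670. -103.  430.]
  board 113 [ 723. -159.  122.] [751. -64. 198.]
scene 135 [ 670. -123.  327.] [704. -86. 395.] [695. -95. 371.]
  board 245 [ 730. -160.  121.] [756. -64. 202.]
```

Run:
```python
from h import *
p,r=pose(); g=np.array([-0.5,-134.5,-24.3])
Rt=R.from_euler("z",-5.7,degrees=True)*R.from_euler("y",-3.3,degrees=True)*yawR(0)
pt=np.array([681,-105.3,162])-Rt.apply(g); print(pt.round(1)); rows(p,r,pt,Rt,6)
```

```text
[548.7 -92.6 130. ]
6 rows: t(cm) [ 0.087 -1.17   0.325] a(deg) [-0.     0.025  0.053]
```

```bash
python3 -m inch '[{"tx":0.09,"ty":-0.6,"tz":0.4,"ax":0,"ay":0,"az":0,"jaw":0},{"tx":0.09,"ty":-1.2,"tz":0.4,"ax":0,"ay":0,"az":0.1,"jaw":0},{"tx":0.09,"ty":-1.2,"tz":0.4,"ax":0,"ay":0,"az":0.1,"jaw":0},{"tx":0.09,"ty":-1.2,"tz":0.35,"ax":0,"ay":0,"az":0.1,"jaw":0},{"tx":0.09,"ty":-1.2,"tz":0.3,"ax":0,"ay":0,"az":0,"jaw":0},{"tx":0.07,"ty":-1.0,"tz":0.1,"ax":0,"ay":0,"az":0,"jaw":0},{"tx":0,"ty":-0.6,"tz":0,"ax":0,"ay":0,"az":0,"jaw":0},{"tx":0,"ty":0,"tz":0,"ax":0,"ay":0,"az":0,"jaw":0},{"tx":0,"ty":0,"tz":0,"ax":0,"ay":0,"az":0,"jaw":0},{"tx":0,"ty":0,"tz":0,"ax":0,"ay":0,"az":0,"jaw":0}]'
python3 - <<'E'
from h import *
p,r=pose(); g=np.array([-0.5,-134.5,-24.3]); G=p+r.apply(g); print("glass kin",G.round(1),p.round(1),"fwd",(-r.as_matrix()[:,1]).round(3))
Rt=R.from_euler("z",-5.7,degrees=True)*R.from_euler("y",-3.3,degrees=True)*yawR(0)
rows(p,r,np.array([681,-105.3,162])-Rt.apply(g),Rt,1)
o=[]
for n in("top","scene","wrist"):
    im,d=viewer.get_image(n); np.savez(n+"4",im=im,d=d); o.append(im)
    C=cloud(n,d); k=(d>0)&(np.linalg.norm(C-G,axis=-1)<16)
    Q=C[k]
    if len(Q)>12:
        for _ in range(3):
            q=Q-Q.mean(0);nn=np.linalg.svd(q)[2][2];nn*=np.sign(nn[2]);Q=Q[abs(q@nn)<3]
        print(n,len(Q),Q.mean(0).round(1),nn.round(3),"elev",np.degrees(np.arcsin(nn[2])).round(1))
c=lambda i,a,b,e,f:cv2.resize(i[a:b,e:f],(400,300),interpolation=cv2.INTER_CUBIC)
save("m2",np.vstack([np.hstack([c(o[0],120,195,310,410),c(o[1],200,290,200,320)]),cv2.resize(o[2],(800,500))[:300]]))
E
```

```text
t: 10.6
ee_pos: [548.0, -93.3, 130.0]
orientation: [-2.08, 2.3, -0.063]
ft_force: [-0.4, -0.2, -0.5]
width: 13.8
glass kin [ 680.2 -106.2  162. ] [548.  -93.3 130. ] fwd [ 0.993 -0.1    0.057]
1 rows: t(cm) [-0.077 -0.069  0.003] a(deg) [ 0.018  0.146 -0.048]
top 26 [ 681.4 -105.7  160.9] [ 0.651 -0.037  0.758] elev 49.3
scene 48 [ 681.1 -106.   162.9] [ 0.734 -0.073  0.675] elev 42.5
```

View pics/m2.png

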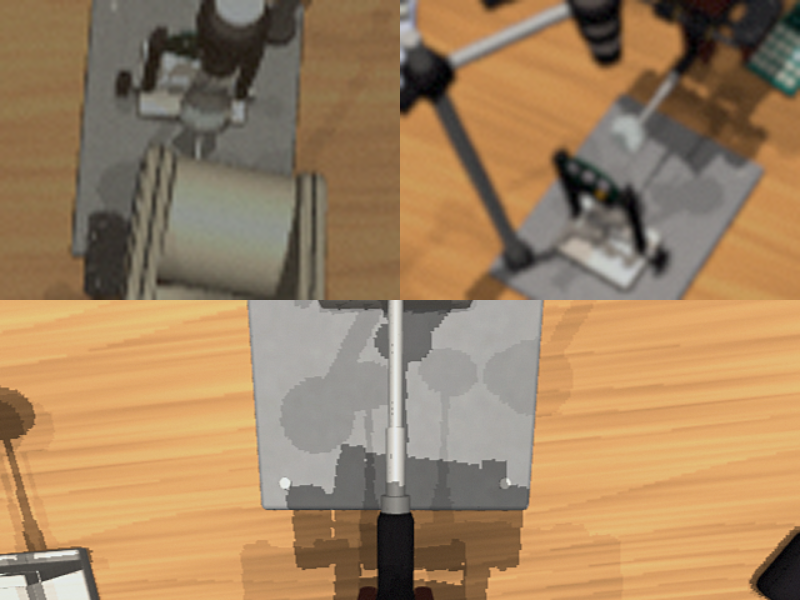

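The glass sits under the lens in front of the board, and nothing is in contact. Kinematics and both cameras agree on its position to about 2 mm. I make a sub-mm trim, settle, run a last check and hand in.

```bash
python3 -m inch '[{"tx":-0.08,"ty":-0.07,"tz":0,"ax":0,"ay":0.1,"az":0,"jaw":0},{"tx":0,"ty":0,"tz":0,"ax":0,"ay":0,"az":0,"jaw":0},{"tx":0,"ty":0,"tz":0,"ax":0,"ay":0,"az":0,"jaw":0},{"tx":0,"ty":0,"tz":0,"ax":0,"ay":0,"az":0,"jaw":0},{"tx":0,"ty":0,"tz":0,"ax":0,"ay":0,"az":0,"jaw":0},{"tx":0,"ty":0,"tz":0,"ax":0,"ay":0,"az":0,"jaw":0}]'
python3 - <<'E'
from h import *
p,r=pose(); print("glass",(p+r.apply([-0.5,-134.5,-24.3])).round(1),"fwd",(-r.as_matrix()[:,1]).round(3))
im,d=viewer.get_image("scene");C=cloud("scene",d);x,y,h=np.moveaxis(C,-1,0)
for y0 in(190,340):
    m=(d>0)&(abs(y-y0)<25)&(h>52)&(h<66)&(im.max(-1)<75)&(x>400)&(x<640);Q=C[m]
    if len(Q)>5:print(y0,Q[:,0].min().round(),Q[:,0].max().round(),np.polyval(np.polyfit(Q[:,0],Q[:,1],1),540).round(1))
o=get_obs();print(o["width"],o["ft_force"].round(1),o["t"]); print(ctrl.close_job())
E
```

```text
t: 11.5
ee_pos: [549.1, -92.6, 130.0]
orientation: [-2.08, 2.3, -0.065]
ft_force: [-0.7, -0.1, -1.3]
width: 13.7
glass [ 681.4 -105.5  162. ] fwd [ 0.993 -0.1    0.057]
190 469.0 589.0 190.7
340 464.0 583.0 339.2
13.864600625974917 [-0.6  0.1 -1.6] 11.55
the job is handed in; nothing more can be done
None
```

I took the middle mirror (head measured 39 mm across) from the rest and am holding it under the bench camera, and I have handed the job in at about 11.6 s. I could not see through the bench camera, so I did not check directly that the connector shows in the glass.

- **Position:** the glass is at (681.4, −105.5, 162.0), against my measured lens axis of about (681, −105.5) and the connector height of 162. The top and scene cameras, read just before a final trim of about 1 mm, agreed within about 2 mm.
- **Angle:** I raised the grip 3.3° for a swivel of about 41.7°, which should put the glass at about 45°, turned to match the stand. This is the least certain figure. Coarse depth fits in the final pose gave 42.5° from the scene camera and 49.3° from the top camera, on few points. Earlier close-up fits of the swivel gave 41 to 43°, apart from a first rough one of 45.5°.
- **Rest of the scene:** the grip is steady at a jaw opening of 13.8 mm and the wrist force is under 2 N. The other two mirrors are where they were, to within a few mm lengthwise and with no sideways shift. I saw no contact with the board, its holder or the camera stand.

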